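# Close the lid and show the ball dish over the box

## Robot

A 6-joint arm with a two-finger parallel gripper is mounted at the origin on the work surface. World frame = base frame: x ahead of the robot, y to its left, z up, the work surface at z = 0. Lengths are in m, angles in degrees, forces in N, time in s.
With the tool pointing down it reaches from about 0.3 to 0.75 m from the base axis. Payload 8.5 kg.
Tool frame: the origin (TCP) lies between the finger pads; the fingertips stand 17 mm ahead of it and the grasp point (between the pads) lies 2 mm behind it (env.tip_reach is the distance from the TCP to the fingertips, in m); z points along the fingers, y is the line along which they close (so a half turn about z gives the same grasp; the last joint's range is limited). The gripper opens to 85 mm and grips with 20 to 120 N. Pads are 22 mm wide; open, the fingers measure 114 mm over their backs; the gripper's body (76 mm by 85 mm) begins 54 mm behind the grasp point. The pads swing forward as they close: fully open they stand 13 mm farther back than shut.
Start: joints at [-12.336, 21.807, 74.336, -0, 83.858, -12.336], TCP at [0.55, 0, 0.248] pointing down, gripper open.
Joint ranges: [-178.18, 178.18], [-50.72, 133.34], [12.68, 142.11], [-81.47, 261.47], [9.98, 163.14], [-165.26, 165.26]. Speed limits (degrees/s): [136.94, 136.94, 180, 180, 180, 180].

## Interface

Orientations are given as a 3x3 rotation matrix whose columns are the frame's x, y, z axes.
In Python, from rig import env, viewer gives the robot as it stands.
- The arm moves only by the tool move_arm, never from a script. Its argument "motion" is a list of rows, each a list of 2 entries, a list of its own where there are three numbers: the shift along the tool's x, y, z normalised to -1 to 1, where 1 is 50 mm, then the turn, a rotation vector about the tool's x, y, z normalised to -1 to 1, where 1 is 8 degrees. A call has 1 to 20 rows; each row shifts and turns the commanded pose from where the row before left it, along the tool's axes as they then stand; what a row does not reach is not made up. A row lasts 1/10 s, in which the tool goes at most 50 mm and 8.59 degrees, less where a joint would pass 70% of its speed; a pose out of reach is approached as far as the arm can. A call with a number of a shift or a turn outside -1 to 1 is refused whole. A call with a gripper value outside its range is refused whole. "claw" is the closure, from 0 (fully open) to 1 (shut), set as the call begins (left out, the last holds). The fingers move at their own pace and stop on an object; "force" is the grip in N (left out, the last holds). Time passes only in rows, so rows that do not move let the fingers close. It gives the time, the measured TCP pose, the force, the opening and the grip force at its end, in the units of the state.
- env.observe(): the state, without advancing time (a new reading comes with each control period).
- viewer.get_image(name): name is "scene" or "side" or "wrist"; returns a dict with "frame" (400x640x3 uint8, red, green, blue), "depth" (400x640 float32, m along the optical axis (not along the pixel's ray), 0 where there is no reading), "fx", "fy", "cx", "cy" (pixels), "eye" and "attitude" of the camera in the world; the wrist camera has in their place "T_tool_cam" (4x4, takes a point from camera to tool coordinates, whose origin is the TCP and whose axes are the flange's). Camera axes: x right, y up, looking along -z (the intrinsics and any distortion apply to the point x, -y, -z); pixel columns grow to the right and rows downward; lengths in m; the calibration is good to about 2 mm. The wrist camera is an equidistant fisheye: a pixel r from the principal point sees the ray r / f radians off the axis. A picture is of the moment at which its call begins: read the wrist's pose just before it.
- env.close_job(): hands the job in; it is judged then, once.
The state is a dict: "time_s": time; "q": joint angles; "qvel": joint speeds; "joint_efforts": joint torques, N m; "position": TCP position; "tool_rot": TCP orientation; "ft_force": force on the tool from outside, world axes, zero at the start; "wrist_torque": the same for the moment, N m; "grip_width": finger opening in m; "gripper_force": force on a finger pad.
Only numpy, scipy, OpenCV 4.12 (cv2) and the standard library are available. Lean on these libraries where they do the work, as an engineer would, in place of code of your own. Each camera call takes 0.05 s, during which the arm holds its last target. There are 200 camera calls.

## Task

Press the lid of the plastic box down until it is fully home all round, so that the box makes a firm plinth. Then lift the wooden dish off its coaster by its bow handle, keeping it level with the loose stone ball resting in the middle and never rolling up to the rim, and turn it about a quarter turn, so that the handle's bar runs along the length of the box instead of across it. Finish still holding the dish in the air, steady, level and centred over the lid, clear of the lid but no more than about 10 cm above it, with the ball in the middle of the dish, and leave everything else as it is.

Things in the scene. Friction and masses are not known exactly. Their poses are not given: they have to be found in the camera images.
- box: fixed grey plastic box, 164 mm long (its x axis) by 104 mm wide (its y axis) and 70 mm high, under a white lid; origin at the centre of its underside, on the table; it stands on one side of the table, the dish on the other, and which is which varies
- lid (a joint): how far the lid has been pushed down, in m: 0 is 10 mm proud, 0.010 is fully home (hard stop); it starts 0 to 4 mm down. A stiff push fit: it needs about 7 N to move, goes straight down wherever it is pressed, and stays where it is left
- lid_top (a point): centre of the lid's flat top face (white lid 174 by 114 mm, long side along the box's x axis); 86 mm above the table when 10 mm proud, 76 mm when fully home
- dish: loose round wooden dish, 120 mm across, rim 24 mm high, about 0.22 kg, with a bow handle over it along its y axis. Origin at the centre of its underside, z up, on the dish's axis; starts on the coaster, underside 6 mm above the table, its y axis roughly across the box's length. Inside it slopes up gently from a flat of about 6 mm radius in the middle, 8 mm above the origin
- dish_bar (a point): centre of the bow handle's straight aluminium bar, 95 mm above the dish's underside, on its axis; the bar runs along the dish's y axis, 122 mm long, 12 mm wide (x), 12 mm high, on an upright at each end, the dish balanced under it; below the bar it is free down to the ball's top, 36 mm above the underside
- ball_center (a point): centre of the loose polished stone ball, 28 mm in diameter, about 31 g, that rolls freely in the dish; it starts near the middle
- coaster: fixed round cork coaster, 96 mm across and 6 mm thick, under the dish; origin at the centre of its underside
- figurine: bystander: white ceramic figurine, 80 mm high, 52 mm across, upright between the box and the dish; origin at the centre of its underside
- pen: bystander: aluminium pen lying on the table between the box and the dish, 133 mm long (its x axis), 12 mm high; origin under its middle
- tealight: bystander: glass tealight cup, 60 mm across, 45 mm high; origin at the centre of its underside
- remote: bystander: black remote control lying flat, 165 by 44 by 18 mm; origin at the centre of its underside
- specs_case: bystander: grey spectacle case, 158 by 62 by 40 mm; origin at the centre of its underside
- candle_tin: bystander: round metal candle tin, 66 mm across, 46 mm high; origin at the centre of its underside
Mind the look-alikes: they are no part of the job. What is meant by the dish is not turquoise or yellow, and is the smaller of those in its own colour.

How it is judged:
By the outcome, as a careful person would: the job done as asked, in the order asked, and still so for the second after the job is handed in, while the arm keeps its last pose, push and grip.
It also fails if it takes over 64 s, if anything falls off the work surface, if the arm or the gripper's body presses on something with over 40 N, if the wrist force passes 120 N, or if a joint passes its speed limit or range.

## Working session

There is one attempt and no reset: what is moved stays moved. The work goes in short steps, Python scripts to look and compute and a tool call to move; the robot and the scene stay as the last step left them, time stands still between calls to the robot, and variables do not carry over. Pictures are saved under pics/ and viewed, at most 10 in all, crops included, and the job is handed in when it is done.

Besides the shell and the picture viewer there is one more tool, called after "Request:" in YAML: its name, and indented under it one key for each argument. move_arm: Moves the arm, as the interface text tells. Scaled input: -1 to 1 covers 50 mm each way for a shift and 8 degrees each way for a turn. Its arguments: {"type":"object","properties":{"motion":{"type":"array","items":{"type":"array"}},"claw":{"type":"number"},"force":{"type":"number"}},"required":["motion"]}

```bash
ls; mkdir -p pics; python3 - <<'E'
from rig import env, viewer
import cv2, pickle
o=env.observe();print(o)
d={}
for n in ["scene","side"]:
    im=viewer.get_image(n);d[n]=im
    print({k:v for k,v in im.items() if k not in("frame","depth")})
    cv2.imwrite(f"pics/{n}0.png",im["frame"][:,:,::-1])
pickle.dump(d,open("d0.pkl","wb"))
E
```

```text
pics
{'time_s': 0.0, 'q': array([-1.23352912e+01,  2.18411824e+01,  7.43833048e+01, -2.13288682e-03,
        8.38586690e+01, -1.23351389e+01]), 'qvel': array([-0.01840786,  0.02966153,  0.03261568,  0.05615676,  0.20529128,
       -0.00292242]), 'joint_efforts': array([-1.00240642e-03, -4.48466885e+01, -2.31285810e+01, -2.87182611e-04,
        4.73836102e-03,  1.77242771e-05]), 'position': array([5.49737219e-01, 5.07226353e-05, 2.47718490e-01]), 'tool_rot': array([[-1.15564616e-06,  9.99998984e-01, -1.42575060e-03],
       [ 9.99999962e-01,  1.54615658e-06,  2.73897055e-04],
       [ 2.73898981e-04, -1.42575023e-03, -9.99998946e-01]]), 'ft_force': array([-0.25251901,  0.35272284, -0.18057001]), 'wrist_torque': array([-0.00532999, -0.02916577,  0.00892137]), 'gripper_force': 0.0, 'grip_width': 0.08510839087049712}
{'fx': 472.94305593006436, 'fy': 472.94305593006436, 'cx': 321.5957530160833, 'cy': 193.92444199338374, 'eye': array([ 0.94827165, -0.7265681 ,  1.07692891]), 'attitude': array([[ 0.86593562, -0.37980787,  0.3254251 ],
       [ 0.50015281,  0.65544098, -0.56590131],
       [ 0.00163683,  0.65279638,  0.75753166]])}
{'fx': 482.4500313288973, 'fy': 482.4500313288973, 'cx': 316.5975330884073, 'cy': 211.9871051682499, 'eye': array([0.04506637, 0.96908005, 0.70061846]), 'attitude': array([[-0.90841144,  0.20015367, -0.36705199],
       [-0.41805687, -0.44356409,  0.7927669 ],
       [-0.00413588,  0.87360712,  0.48661431]])}
```

View pics/scene0.png

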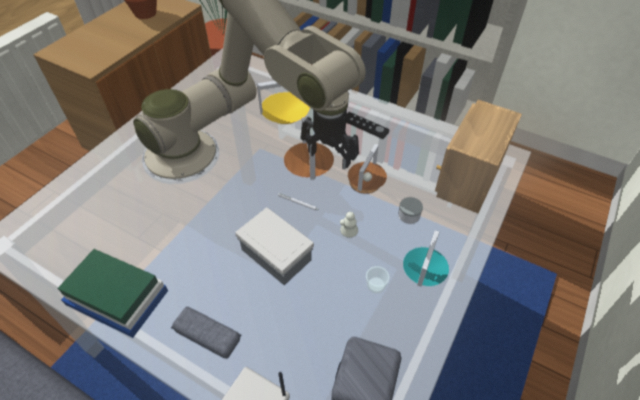

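View pics/side0.png

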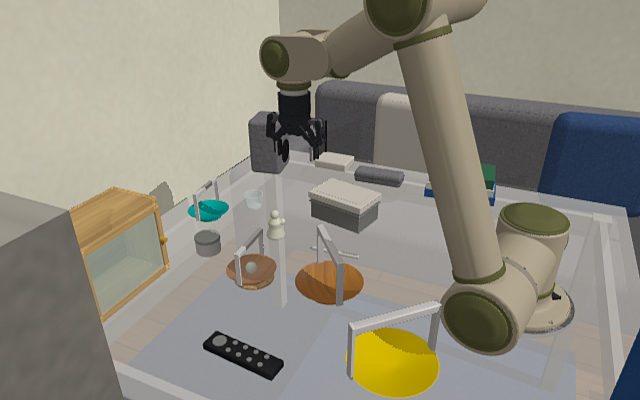

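Wooden candidates: side (250,270) / scene (367,177), and side (330,282) / scene (308,158). The first is the smaller and has the ball; turquoise (208,210) and yellow (393,360) are excluded. I'll confirm it in a crop and measure.

```bash
cat > h.py <<'E'
import numpy as np, cv2, pickle
def cloud(im):
    h,w=im["depth"].shape
    u,v=np.meshgrid(np.arange(w),np.arange(h)); z=im["depth"].astype(float)
    p=np.stack([(u-im["cx"])/im["fx"]*z,-(v-im["cy"])/im["fy"]*z,-z],-1)
    return p@np.array(im["attitude"]).T+im["eye"]
def proj(im,P):
    c=(np.atleast_2d(P)-im["eye"])@np.array(im["attitude"]); return np.c_[im["cx"]-im["fx"]*c[:,0]/c[:,2],im["cy"]+im["fy"]*c[:,1]/c[:,2]]
E
python3 - <<'E'
from h import *
d=pickle.load(open("d0.pkl","rb"))
s=d["side"];c=d["scene"]
a=cv2.resize(s["frame"][200:320,180:400],None,fx=3.6,fy=3.6,interpolation=2)[:300*2,:790]
b=cv2.resize(c["frame"][130:300,220:400],None,fx=3.5,fy=3.5,interpolation=2)[:595]
cv2.imwrite("pics/a.png",a[:,:,::-1]);cv2.imwrite("pics/b.png",b[:,:,::-1])
cs=cloud(s);cc=cloud(c)
for n,cl,pts in (("side",cs,[(250,270),(252,267),(262,233),(238,250),(250,241),(330,282),(345,190),(275,222),(206,243)]),("scene",cc,[(367,177),(368,176),(275,235),(349,225),(308,158),(300,202),(230,200)])):
    for u,v in pts: print(n,u,v,cl[v,u].round(3))
E
```

```text
side 250 270 [0.578 0.194 0.028]
side 252 267 [0.574 0.19  0.036]
side 262 233 [0.578 0.13  0.095]
side 238 250 [0.578 0.233 0.109]
side 250 241 [0.574 0.189 0.107]
side 330 282 [0.395 0.141 0.014]
side 345 190 [ 0.486 -0.176  0.089]
side 275 222 [0.613 0.007 0.051]
side 206 243 [0.727 0.159 0.044]
scene 367 177 [0.586 0.176 0.037]
scene 368 176 [0.589 0.176 0.043]
scene 275 235 [ 0.488 -0.166  0.084]
scene 349 225 [ 0.628 -0.02   0.052]
scene 308 158 [0.378 0.178 0.012]
scene 300 202 [0.451 0.011 0.011]
scene 230 200 [ 0.261 -0.078 -0.002]
```

View pics/a.png

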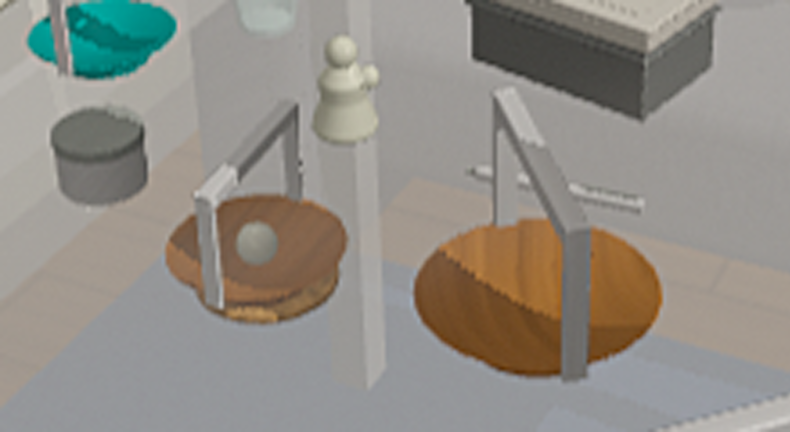

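View pics/b.png

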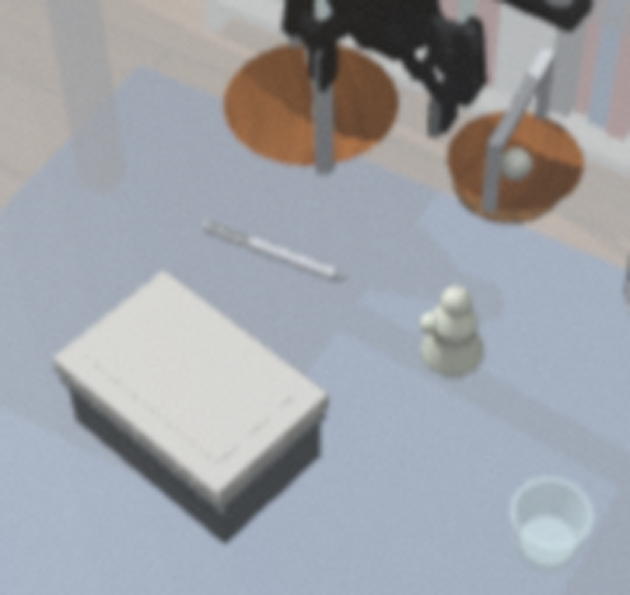

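The crops confirm it: the smaller wooden dish, holding the ball and on its cork coaster, is at side-crop (257,250) and scene-crop (515,165). The larger one has no ball. Next I fit the lid and bar from depth.

```bash
cat >> h.py <<'E'
def fit(pts,lo,hi,c,r):
    m=(pts[...,2]>lo)&(pts[...,2]<hi)&(np.hypot(pts[...,0]-c[0],pts[...,1]-c[1])<r)
    q=pts[m]; return q
E
python3 - <<'E'
from h import *
d=pickle.load(open("d0.pkl","rb"))
for n in d:
    cl=cloud(d[n])
    q=fit(cl,.076,.1,(.48,-.17),.13)
    print(n,"lid",len(q),np.median(q,0).round(4),cv2.minAreaRect((q[:,:2]*1000).astype(np.float32)))
    q=fit(cl,.085,.125,(.578,.18),.09)
    m=np.median(q,0);u=np.linalg.svd(q[:,:2]-q[:,:2].mean(0),full_matrices=0)[2][0]
    t=(q[:,:2]-m[:2])@u
    print("bar",len(q),m.round(4),u,t.min(),t.max(),q[:,2].max(),cv2.minAreaRect((q[:,:2]*1000).astype(np.float32)))
    for k,c,r in (("fig",(.62,-.005),.05),("dish",(.578,.18),.08),("tin",(.735,.15),.06)):
        q=fit(cl,.015,.095,c,r); print(k,len(q),q.min(0).round(3),q.max(0).round(3))
E
```

```text
scene lid 2539 [ 0.4927 -0.1767  0.0844] ((486.7280578613281, -172.5493621826172), (115.04441833496094, 177.2842254638672), 78.1720199584961)
bar 173 [0.5811 0.1795 0.1068] [ 0.07294372 -0.99733606] -0.07213921619521714 0.05372734408562589 0.11297470609585236 ((579.53271484375, 188.69708251953125), (13.875737190246582, 125.86383056640625), 5.082787990570068)
fig 295 [ 0.597 -0.027  0.015] [0.644 0.012 0.085]
dish 848 [0.52  0.126 0.015] [0.637 0.251 0.093]
tin 469 [0.712 0.099 0.015] [0.777 0.167 0.054]
side lid 1329 [ 0.4798 -0.1602  0.086 ] ((487.7345275878906, -171.82199096679688), (120.4829330444336, 179.99160766601562), 77.4906005859375)
bar 298 [0.5758 0.2004 0.1072] [-0.06824377  0.99766868] -0.07751393899739556 0.05210472466955438 0.11262976362205668 ((579.102783203125, 187.9116668701172), (14.54092025756836, 129.5996856689453), 4.5905561447143555)
fig 329 [ 0.596 -0.019  0.015] [0.641 0.022 0.083]
dish 1252 [0.521 0.125 0.015] [0.64  0.251 0.095]
tin 535 [0.71  0.096 0.015] [0.776 0.166 0.052]
```

Lid centre is (0.487, −0.172), with its long axis at about −12°. The bar centre is (0.579, 0.188, 0.101) and runs at about 94.5°. I shut the gripper and move above the lid.

Request:
move_arm:
  motion:
    - [[-0.12, -0.04, 0.05], [0, 0, 0]]
    - [[-0.22, -0.08, 0.15], [0, 0, 0]]
    - [[-0.24, -0.09, 0.17], [0, 0, 0]]
    - [[-0.24, -0.09, 0.17], [0, 0, 0]]
    - [[-0.24, -0.09, 0.17], [0, 0, 0]]
    - [[-0.24, -0.09, 0.17], [0, 0, 0]]
    - [[-0.24, -0.09, 0.17], [0, 0, 0]]
    - [[-0.24, -0.09, 0.17], [0, 0, 0]]
    - [[-0.24, -0.09, 0.17], [0, 0, 0]]
    - [[-0.24, -0.09, 0.17], [0, 0, 0]]
    - [[-0.24, -0.09, 0.17], [0, 0, 0]]
    - [[-0.24, -0.09, 0.17], [0, 0, 0]]
    - [[-0.24, -0.09, 0.17], [0, 0, 0]]
    - [[-0.24, -0.09, 0.17], [0, 0, 0]]
    - [[-0.2, -0.07, 0.12], [0, 0, 0]]
    - [[-0.02, -0.01, 0], [0, 0, 0]]
    - [[0, 0, 0], [0, 0, 0]]
    - [[0, 0, 0], [0, 0, 0]]
  claw: 1
  force: 60

```text
time_s: 1.9
position: [0.4862, -0.1718, 0.1307]
tool_rot: [[-0.0, 1.0, 0.001], [1.0, 0.0, -0.0], [-0.0, 0.001, -1.0]]
ft_force: [0.1, -0.7, 0.0]
grip_width: 0.0002
gripper_force: 0.0
```

Request:
move_arm:
  motion:
    - [[0, 0, 0.07], [0, 0, 0]]
    - [[0, 0, 0.07], [0, 0, 0]]
    - [[0, 0, 0.07], [0, 0, 0]]
    - [[0, 0, 0.07], [0, 0, 0]]
    - [[0, 0, 0.07], [0, 0, 0]]
    - [[0, 0, 0.07], [0, 0, 0]]
    - [[0, 0, 0.07], [0, 0, 0]]
    - [[0, 0, 0.05], [0, 0, 0]]
    - [[0, 0, 0.02], [0, 0, 0]]
    - [[0, 0, 0.02], [0, 0, 0]]
    - [[0, 0, 0.02], [0, 0, 0]]
    - [[0, 0, 0.02], [0, 0, 0]]
    - [[0, 0, 0.02], [0, 0, 0]]
    - [[0, 0, 0.02], [0, 0, 0]]
    - [[0, 0, 0], [0, 0, 0]]

```text
time_s: 3.4
position: [0.4861, -0.1721, 0.0978]
tool_rot: [[-0.0, 1.0, 0.001], [1.0, 0.0, -0.0], [-0.0, 0.001, -1.0]]
ft_force: [-1.2, 0.5, 4.4]
grip_width: 0.0003
gripper_force: 2.3
```

Request:
move_arm:
  motion:
    - [[0, 0, 0.02], [0, 0, 0]]
    - [[0, 0, 0.02], [0, 0, 0]]
    - [[0, 0, 0.02], [0, 0, 0]]
    - [[0, 0, 0.02], [0, 0, 0]]
    - [[0, 0, 0.02], [0, 0, 0]]
    - [[0, 0, 0], [0, 0, 0]]

```text
time_s: 4.0
position: [0.4861, -0.172, 0.093]
tool_rot: [[-0.0, 1.0, 0.001], [1.0, 0.0, -0.0], [-0.0, 0.001, -1.0]]
ft_force: [-1.6, 1.2, 7.4]
grip_width: 0.0001
gripper_force: 3.7
```

Request:
move_arm:
  motion:
    - [[0, 0, 0.01], [0, 0, 0]]
    - [[0, 0, 0.01], [0, 0, 0]]
    - [[0, 0, 0], [0, 0, 0]]

```text
time_s: 4.3
position: [0.4861, -0.172, 0.0929]
tool_rot: [[-0.0, 1.0, 0.001], [1.0, 0.0, -0.001], [-0.001, 0.001, -1.0]]
ft_force: [-5.0, 3.2, 17.5]
grip_width: -0.0
gripper_force: 8.6
```

Hard stop: the force rose from 7 to 17 N with no travel. One more small push, then I retreat and travel to above the bar with the gripper open.

Request:
move_arm:
  motion:
    - [[0, 0, 0.01], [0, 0, 0]]
    - [[0, 0, 0], [0, 0, 0]]
    - [[0, 0, 0], [0, 0, 0]]

```text
time_s: 4.6
position: [0.4861, -0.1721, 0.0929]
tool_rot: [[-0.0, 1.0, 0.002], [1.0, 0.0, -0.001], [-0.001, 0.002, -1.0]]
ft_force: [-6.6, 3.5, 22.8]
grip_width: -0.0002
gripper_force: 10.9
```

Request:
move_arm:
  motion:
    - [[0, 0, -0.1], [0, 0, 0]]
    - [[0, 0, -0.3], [0, 0, 0]]
    - [[0, 0, -0.4], [0, 0, 0]]
    - [[0, 0, -0.4], [0, 0, 0]]
    - [[0, 0, -0.4], [0, 0, 0]]
    - [[0.1, 0, -0.4], [0, 0, 0]]
    - [[0.2, 0.05, -0.3], [0, 0, 0]]
    - [[0.3, 0.1, -0.1], [0, 0, 0]]
    - [[0.4, 0.1, 0], [0, 0, 0]]
    - [[0.4, 0.1, 0], [0, 0, 0]]
    - [[0.4, 0.1, 0], [0, 0, 0]]
    - [[0.4, 0.1, 0], [0, 0, 0]]
    - [[0.4, 0.1, 0], [0, 0, 0]]
    - [[0.4, 0.1, 0], [0, 0, 0]]
    - [[0.4, 0.1, 0], [0, 0, 0]]
    - [[0.3, 0.1, 0], [0, 0, 0]]
    - [[0.2, 0.1, 0], [0, 0, 0]]
    - [[0.1, 0.05, 0], [0, 0, 0]]
    - [[0, 0, 0], [0, 0, 0]]
  claw: 0

```text
time_s: 6.5
position: [0.5412, 0.0282, 0.2107]
tool_rot: [[-0.001, 1.0, -0.0], [1.0, 0.001, -0.0], [-0.0, -0.0, -1.0]]
ft_force: [-0.9, 0.3, -0.4]
grip_width: 0.0854
gripper_force: 0.0
```

Request:
move_arm:
  motion:
    - [[0.1, 0.02, 0], [0, 0, 0]]
    - [[0.25, 0.06, 0], [0, 0, 0]]
    - [[0.35, 0.08, 0], [0, 0, 0]]
    - [[0.4, 0.1, 0], [0, 0, 0]]
    - [[0.4, 0.1, 0], [0, 0, 0]]
    - [[0.4, 0.1, 0], [0, 0, 0]]
    - [[0.4, 0.1, 0], [0, 0, 0]]
    - [[0.4, 0.1, 0], [0, 0, 0]]
    - [[0.3, 0.06, 0], [0, 0, 0]]
    - [[0.15, 0.04, 0], [0, 0, 0]]
    - [[0.05, 0, 0], [0, 0, 0]]
    - [[0, 0, 0], [0, 0, -0.3]]
    - [[0, 0, 0], [0, 0, -0.26]]
    - [[0, 0, 0], [0, 0, 0]]
    - [[0, 0, 0], [0, 0, 0]]

```text
time_s: 8.0
position: [0.579, 0.1875, 0.2109]
tool_rot: [[-0.076, 0.997, 0.0], [0.997, 0.076, -0.0], [-0.0, 0.0, -1.0]]
ft_force: [-0.4, -0.7, 0.9]
grip_width: 0.0854
gripper_force: 0.0
```

```bash
python3 - <<'E'
from rig import env, viewer
from h import *
o=env.observe();print(o["position"],o["ft_force"])
w=viewer.get_image("wrist");s=viewer.get_image("side");c=viewer.get_image("scene")
pickle.dump((o["position"],o["tool_rot"],w,s,c),open("d1.pkl","wb"))
cv2.imwrite("pics/w1.png",w["frame"][:,:,::-1])
print({k:v for k,v in w.items() if k not in("frame","depth")})
for n,im in(("side",s),("scene",c)):
    q=fit(cloud(im),.06,.1,(.487,-.172),.08);print(n,"lid z",np.median(q[:,2]),np.percentile(q[:,2],[5,95]))
# wrist cloud
h,wd=w["depth"].shape;u,v=np.meshgrid(np.arange(wd),np.arange(h));x=(u-w["cx"])/w["fx"];y=(v-w["cy"])/w["fy"]
r=np.hypot(x,y)+1e-9;z=w["depth"].astype(float);t=np.tan(np.minimum(r,1.5))/r
p=np.stack([x*t*z,-y*t*z,-z],-1);T=np.array(w["T_tool_cam"]);p=p@T[:3,:3].T+T[:3,3];p=p@o["tool_rot"].T+o["position"]
m=(z>0)&(r<1.3);p[~m]=9
q=fit(p,.095,.115,(.579,.188),.085);print("bar",len(q),np.median(q,0),cv2.minAreaRect((q[:,:2]*1000).astype(np.float32)))
E
```

```text
[0.5789724  0.18752822 0.21090173] [-0.44413816 -0.66781503  0.8866128 ]
{'fx': 309.70691628693146, 'fy': 309.70691628693146, 'cx': 318.013489530613, 'cy': 196.22484761472512, 'T_tool_cam': array([[-2.62930290e-04,  9.59331157e-01,  2.82282948e-01,
         7.07422603e-02],
       [ 9.99999236e-01,  5.93226989e-04, -1.08462465e-03,
        -5.82982022e-05],
       [-1.20797208e-03,  2.82282448e-01, -9.59330579e-01,
        -1.25800267e-01],
       [ 0.00000000e+00,  0.00000000e+00,  0.00000000e+00,
         1.00000000e+00]])}
side lid z 0.07886022567366169 [0.06520186 0.08132755]
scene lid z 0.07723197292616335 [0.07309188 0.08065214]
bar 2334 [0.5785101  0.19350341 0.10715068] ((578.6358642578125, 188.04730224609375), (12.115568161010742, 122.07164764404297), 4.755483627319336)
```

View pics/w1.png

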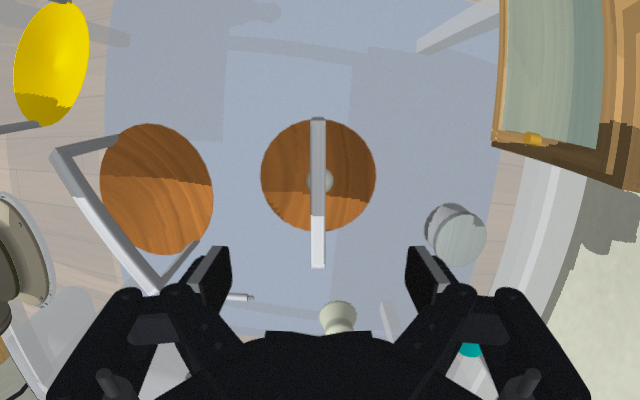

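The wrist view shows the dish at (318,176), the bar vertical in the picture under the gripper, and the ball at (320,180). The wrist fit puts the bar at (0.5786, 0.1880) and 94.75°, which matches. I descend.

Request:
move_arm:
  motion:
    - [[0, 0, 0.05], [0, 0, 0]]
    - [[0, 0, 0.12], [0, 0, -0.04]]
    - [[0, 0, 0.2], [0, 0, 0]]
    - [[0, 0, 0.2], [0, 0, 0]]
    - [[0, 0, 0.2], [0, 0, 0]]
    - [[0, 0, 0.2], [0, 0, 0]]
    - [[0, 0, 0.2], [0, 0, 0]]
    - [[0, 0, 0.2], [0, 0, 0]]
    - [[0, 0, 0.2], [0, 0, 0]]
    - [[0, 0, 0.2], [0, 0, 0]]
    - [[0, 0, 0.2], [0, 0, 0]]
    - [[0, 0, 0.15], [0, 0, 0]]
    - [[0, 0, 0.08], [0, 0, 0]]
    - [[0, 0, 0.04], [0, 0, 0]]
    - [[0, 0, 0], [0, 0, 0]]
    - [[0, 0, 0], [0, 0, 0]]

```text
time_s: 9.75
position: [0.5792, 0.188, 0.0992]
tool_rot: [[-0.084, 0.996, 0.001], [0.996, 0.084, 0.0], [0.0, 0.001, -1.0]]
ft_force: [0.6, 0.4, 0.1]
grip_width: 0.0852
gripper_force: 0.0
```

Request:
move_arm:
  motion:
    - [[0, -0.01, 0], [0, 0, 0]]
    - [[0, 0, 0], [0, 0, 0]]
    - [[0, 0, 0], [0, 0, 0]]
    - [[0, 0, 0], [0, 0, 0]]
    - [[0, 0, 0], [0, 0, 0]]
    - [[0, 0, 0], [0, 0, 0]]
    - [[0, 0, 0], [0, 0, 0]]
    - [[0, 0, 0], [0, 0, 0]]
  claw: 0.8
  force: 60

```text
time_s: 10.55
position: [0.5785, 0.188, 0.0988]
tool_rot: [[-0.084, 0.996, 0.0], [0.996, 0.084, 0.0], [0.0, 0.0, -1.0]]
ft_force: [0.1, -0.9, -0.2]
grip_width: 0.0168
gripper_force: 0.0
```

Request:
move_arm:
  motion:
    - [[0, 0, 0], [0, 0, 0]]
    - [[0, 0, 0], [0, 0, 0]]
    - [[0, 0, 0], [0, 0, 0]]
    - [[0, 0, 0], [0, 0, 0]]
    - [[0, 0, 0], [0, 0, 0]]
    - [[0, 0, 0], [0, 0, 0]]
    - [[0, 0, 0], [0, 0, 0]]
    - [[0, 0, 0], [0, 0, 0]]
  claw: 1

```text
time_s: 11.35
position: [0.5786, 0.188, 0.099]
tool_rot: [[-0.084, 0.996, 0.0], [0.996, 0.084, 0.0], [0.0, 0.0, -1.0]]
ft_force: [1.2, 0.6, 2.7]
grip_width: 0.0107
gripper_force: 59.0
```

Request:
move_arm:
  motion:
    - [[0, 0, -0.01], [0, 0, 0]]
    - [[0, 0, -0.02], [0, 0, 0]]
    - [[0, 0, -0.04], [0, 0, 0]]
    - [[0, 0, -0.06], [0, 0, 0]]
    - [[0, 0, -0.07], [0, 0, 0]]
    - [[0, 0, -0.07], [0, 0, 0]]
    - [[0, 0, -0.06], [0, 0, 0]]
    - [[0, 0, -0.04], [0, 0, 0]]
    - [[0, 0, -0.02], [0, 0, 0]]
    - [[0, 0, -0.01], [0, 0, 0]]
    - [[0, 0, 0], [0, 0, 0]]
    - [[0, 0, 0], [0, 0, 0]]
    - [[0, 0, 0], [0, 0, 0]]

```text
time_s: 12.65
position: [0.5784, 0.188, 0.1187]
tool_rot: [[-0.084, 0.996, -0.0], [0.996, 0.084, -0.0], [0.0, -0.0, -1.0]]
ft_force: [0.1, 0.3, -2.5]
grip_width: 0.0107
gripper_force: 58.4
```

```bash
cat > chk.py <<'E'
from rig import env, viewer
from h import *
import sys
n=sys.argv[1]
o=env.observe();print(o["position"].round(4),o["ft_force"].round(2),o["tool_rot"][:,2].round(4),o["time_s"])
s=viewer.get_image("side");w=viewer.get_image("wrist")
pt=o["position"]+[0,0,-.085]
uv=proj(s,pt)[0].astype(int);x0=min(max(uv[0]-70,0),500);y0=min(max(uv[1]-80,0),260)
a=cv2.resize(s["frame"][y0:y0+140,x0:x0+140],(400,400),interpolation=2)
b=cv2.resize(w["frame"][60:280,220:420],(400,440),interpolation=2)[:400]
cv2.imwrite(f"pics/{n}.png",np.hstack([a,b])[:,:,::-1]);print(x0,y0)
E
python3 chk.py l1
```

```text
[0.5784 0.188  0.1187] [ 0.08  0.29 -2.46] [-2.e-04 -0.e+00 -1.e+00] 12.65
180 186
```

View pics/l1.png

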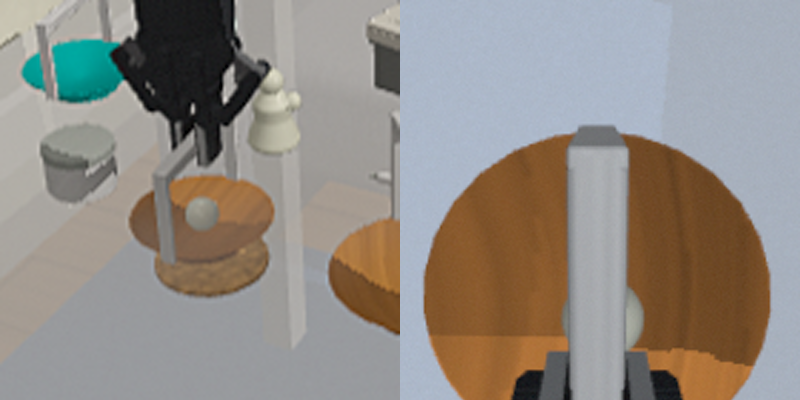

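Level lift, with the ball at side-crop (202,213) in the middle of the dish. I raise it further while turning it about 73°.

Request:
move_arm:
  motion:
    - [[0, 0, -0.01], [0, 0, -0.02]]
    - [[0, 0, -0.02], [0, 0, -0.06]]
    - [[0, 0, -0.04], [0, 0, -0.1]]
    - [[0, 0, -0.05], [0, 0, -0.15]]
    - [[0, 0, -0.06], [0, 0, -0.2]]
    - [[0, 0, -0.06], [0, 0, -0.25]]
    - [[0, 0, -0.06], [0, 0, -0.28]]
    - [[0, 0, -0.06], [0, 0, -0.3]]
    - [[0, 0, -0.06], [0, 0, -0.3]]
    - [[0, 0, -0.06], [0, 0, -0.3]]
    - [[0, 0, -0.06], [0, 0, -0.3]]
    - [[0, 0, -0.06], [0, 0, -0.3]]
    - [[0, 0, -0.06], [0, 0, -0.3]]
    - [[0, 0, -0.06], [0, 0, -0.3]]
    - [[0, 0, -0.06], [0, 0, -0.3]]
    - [[0, 0, -0.06], [0, 0, -0.3]]
    - [[0, 0, -0.06], [0, 0, -0.3]]
    - [[0, 0, -0.06], [0, 0, -0.3]]
    - [[0, 0, -0.06], [0, 0, -0.3]]
    - [[0, 0, -0.06], [0, 0, -0.3]]

```text
time_s: 14.75
position: [0.5785, 0.188, 0.1732]
tool_rot: [[-0.703, 0.711, 0.0], [0.711, 0.703, 0.0], [-0.0, 0.0, -1.0]]
ft_force: [0.8, 0.4, -3.5]
grip_width: 0.0111
gripper_force: 58.4
```

Request:
move_arm:
  motion:
    - [[0, 0, -0.06], [0, 0, -0.3]]
    - [[0, 0, -0.06], [0, 0, -0.3]]
    - [[0, 0, -0.06], [0, 0, -0.3]]
    - [[0, 0, -0.06], [0, 0, -0.3]]
    - [[0, 0, -0.06], [0, 0, -0.3]]
    - [[0, 0, -0.06], [0, 0, -0.3]]
    - [[0, 0, -0.06], [0, 0, -0.3]]
    - [[0, 0, -0.06], [0, 0, -0.3]]
    - [[0, 0, -0.06], [0, 0, -0.3]]
    - [[0, 0, -0.06], [0, 0, -0.3]]
    - [[0, 0, -0.06], [0, 0, -0.28]]
    - [[0, 0, -0.06], [0, 0, -0.25]]
    - [[0, 0, -0.06], [0, 0, -0.22]]
    - [[0, 0, -0.05], [0, 0, -0.18]]
    - [[0, 0, -0.04], [0, 0, -0.12]]
    - [[0, 0, -0.03], [0, 0, -0.07]]
    - [[0, 0, -0.01], [0, 0, -0.03]]
    - [[0, 0, -0.01], [0, 0, -0.01]]
    - [[0, 0, 0], [0, 0, 0]]
    - [[0, 0, 0], [0, 0, 0]]

```text
time_s: 16.75
position: [0.5784, 0.1879, 0.2187]
tool_rot: [[-0.977, 0.212, -0.0], [0.212, 0.977, -0.0], [0.0, -0.0, -1.0]]
ft_force: [-0.1, -0.1, -2.3]
grip_width: 0.0107
gripper_force: 58.4
```

```bash
python3 chk.py l2; python3 - <<'E'
from rig import env
import numpy as np
o=env.observe();R=o["tool_rot"];print(o["q"],np.degrees(np.arctan2(R[1,0],R[0,0])))
print("units", R.T@(np.array([.487,-.172,.218])-o["position"])/.05)
E
```

```text
[0.5784 0.1879 0.2187] [-0.09 -0.1  -2.28] [-3.e-04 -0.e+00 -1.e+00] 16.75
177 150
[ 6.86189136e+00  2.88935402e+01  6.74429195e+01  2.01783421e-03
  8.36715560e+01 -7.08960257e+01] 167.75769447981378
units [ 0.26099245 -7.42349855  0.01520841]
```

View pics/l2.png

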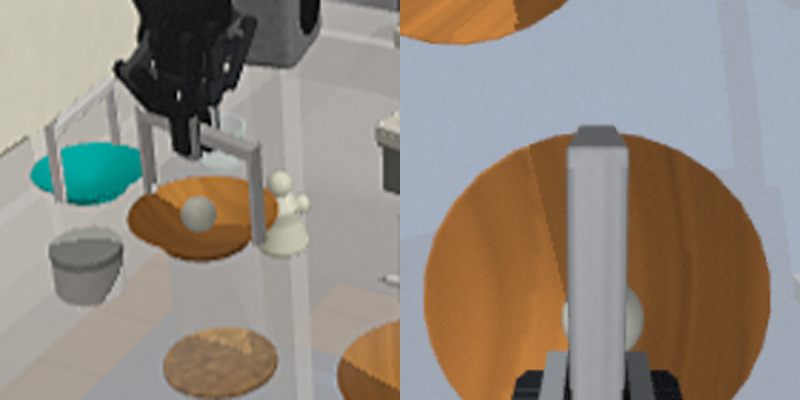

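Turned to 167.8°, with the ball still centred at side-crop (198,213). Now a smooth carry of about 371 mm along tool −y.

Request:
move_arm:
  motion:
    - [[0, -0.002, 0], [0, 0, 0]]
    - [[0, -0.005, 0], [0, 0, 0]]
    - [[0, -0.01, 0], [0, 0, 0]]
    - [[0, -0.016, 0], [0, 0, 0]]
    - [[0, -0.023, 0], [0, 0, 0]]
    - [[0, -0.031, 0], [0, 0, 0]]
    - [[0, -0.039, 0], [0, 0, 0]]
    - [[0, -0.047, 0], [0, 0, 0]]
    - [[0, -0.055, 0], [0, 0, 0]]
    - [[0, -0.063, 0], [0, 0, 0]]
    - [[0.001, -0.07, 0], [0, 0, 0]]
    - [[0.002, -0.078, 0], [0, 0, 0]]
    - [[0.003, -0.086, 0], [0, 0, 0]]
    - [[0.004, -0.093, 0], [0, 0, 0]]
    - [[0.005, -0.1, 0], [0, 0, 0]]
    - [[0.005, -0.106, 0], [0, 0, 0]]
    - [[0.005, -0.111, 0], [0, 0, 0]]
    - [[0.005, -0.115, 0], [0, 0, 0]]
    - [[0.005, -0.118, 0], [0, 0, 0]]
    - [[0.005, -0.12, 0], [0, 0, 0]]

```text
time_s: 18.85
position: [0.5627, 0.1249, 0.2188]
tool_rot: [[-0.977, 0.212, 0.0], [0.212, 0.977, -0.0], [-0.0, -0.0, -1.0]]
ft_force: [-0.4, 0.1, -2.5]
grip_width: 0.0107
gripper_force: 58.4
```

Request:
move_arm:
  motion:
    - [[0.005, -0.12, 0], [0, 0, 0]]
    - [[0.005, -0.12, 0], [0, 0, 0]]
    - [[0.005, -0.12, 0], [0, 0, 0]]
    - [[0.005, -0.12, 0], [0, 0, 0]]
    - [[0.005, -0.12, 0], [0, 0, 0]]
    - [[0.005, -0.12, 0], [0, 0, 0]]
    - [[0.005, -0.12, 0], [0, 0, 0]]
    - [[0.005, -0.12, 0], [0, 0, 0]]
    - [[0.005, -0.12, 0], [0, 0, 0]]
    - [[0.005, -0.12, 0], [0, 0, 0]]
    - [[0.005, -0.12, 0], [0, 0, 0]]
    - [[0.005, -0.12, 0], [0, 0, 0]]
    - [[0.005, -0.12, 0], [0, 0, 0]]
    - [[0.005, -0.12, 0], [0, 0, 0]]
    - [[0.005, -0.12, 0], [0, 0, 0]]
    - [[0.005, -0.12, 0], [0, 0, 0]]
    - [[0.005, -0.12, 0], [0, 0, 0]]
    - [[0.005, -0.12, 0], [0, 0, 0]]
    - [[0.005, -0.12, 0], [0, 0, 0]]
    - [[0.005, -0.12, 0], [0, 0, 0]]

```text
time_s: 20.85
position: [0.5324, 0.0088, 0.2188]
tool_rot: [[-0.977, 0.212, 0.0], [0.212, 0.977, 0.0], [-0.0, 0.0, -1.0]]
ft_force: [-0.4, -0.3, -3.1]
grip_width: 0.0109
gripper_force: 58.4
```

Request:
move_arm:
  motion:
    - [[0.005, -0.12, 0], [0, 0, 0]]
    - [[0.005, -0.12, 0], [0, 0, 0]]
    - [[0.005, -0.12, 0], [0, 0, 0]]
    - [[0.005, -0.12, 0], [0, 0, 0]]
    - [[0.005, -0.12, 0], [0, 0, 0]]
    - [[0.005, -0.12, 0], [0, 0, 0]]
    - [[0.005, -0.12, 0], [0, 0, 0]]
    - [[0.005, -0.12, 0], [0, 0, 0]]
    - [[0.005, -0.12, 0], [0, 0, 0]]
    - [[0.005, -0.12, 0], [0, 0, 0]]
    - [[0.005, -0.12, 0], [0, 0, 0]]
    - [[0.005, -0.12, 0], [0, 0, 0]]
    - [[0.005, -0.12, 0], [0, 0, 0]]
    - [[0.005, -0.12, 0], [0, 0, 0]]
    - [[0.005, -0.12, 0], [0, 0, 0]]
    - [[0.005, -0.12, 0], [0, 0, 0]]
    - [[0.005, -0.12, 0], [0, 0, 0]]
    - [[0.005, -0.12, 0], [0, 0, 0]]
    - [[0.005, -0.12, 0], [0, 0, 0]]
    - [[0.005, -0.12, 0], [0, 0, 0]]

```text
time_s: 22.85
position: [0.5021, -0.1075, 0.2188]
tool_rot: [[-0.977, 0.212, -0.0], [0.212, 0.977, 0.0], [0.0, 0.0, -1.0]]
ft_force: [-0.7, 0.5, -2.1]
grip_width: 0.0107
gripper_force: 58.4
```

Request:
move_arm:
  motion:
    - [[0.005, -0.12, 0], [0, 0, 0]]
    - [[0.005, -0.118, 0], [0, 0, 0]]
    - [[0.004, -0.115, 0], [0, 0, 0]]
    - [[0.003, -0.111, 0], [0, 0, 0]]
    - [[0.002, -0.106, 0], [0, 0, 0]]
    - [[0.001, -0.1, 0], [0, 0, 0]]
    - [[0, -0.093, 0], [0, 0, 0]]
    - [[0, -0.086, 0], [0, 0, 0]]
    - [[0, -0.078, 0], [0, 0, 0]]
    - [[0, -0.07, 0], [0, 0, 0]]
    - [[0, -0.063, 0], [0, 0, 0]]
    - [[0, -0.055, 0], [0, 0, 0]]
    - [[0, -0.047, 0], [0, 0, 0]]
    - [[0, -0.039, 0], [0, 0, 0]]
    - [[0, -0.031, 0], [0, 0, 0]]
    - [[0, -0.023, 0], [0, 0, 0]]
    - [[0, -0.016, 0], [0, 0, 0]]
    - [[0, -0.01, 0], [0, 0, 0]]
    - [[0, -0.005, 0], [0, 0, 0]]
    - [[0, -0.002, 0], [0, 0, 0]]

```text
time_s: 24.85
position: [0.4876, -0.1697, 0.2188]
tool_rot: [[-0.977, 0.212, -0.0], [0.212, 0.977, 0.0], [0.0, 0.0, -1.0]]
ft_force: [0.0, 0.3, -2.1]
grip_width: 0.0109
gripper_force: 58.4
```

```bash
python3 chk.py l3; python3 - <<'E'
from rig import env,viewer
from h import *
o=env.observe();R=o["tool_rot"];w=viewer.get_image("wrist");c=viewer.get_image("scene")
print("units", R.T@(np.array([.487,-.172,.218])-o["position"])/.05, np.degrees(np.arctan2(R[1,0],R[0,0])))
h,wd=w["depth"].shape;u,v=np.meshgrid(np.arange(wd),np.arange(h));x=(u-w["cx"])/w["fx"];y=(v-w["cy"])/w["fy"]
r=np.hypot(x,y)+1e-9;z=w["depth"].astype(float);t=np.tan(np.minimum(r,1.5))/r
p=np.stack([x*t*z,-y*t*z,-z],-1);T=np.array(w["T_tool_cam"]);p=p@T[:3,:3].T+T[:3,3];p=p@R.T+o["position"];p[(z<=0)|(r>1.3)]=9
q=fit(p,.07,.083,(.487,-.172),.12);print("lid",len(q),np.median(q[:,2]),cv2.minAreaRect((q[:,:2]*1000).astype(np.float32)))
q=fit(p,.2,.24,(.487,-.172),.085);print("bar",len(q),cv2.minAreaRect((q[:,:2]*1000).astype(np.float32)))
q=fit(cloud(c),.07,.085,(.487,-.172),.12);print("lid sc",len(q),np.median(q[:,2]),cv2.minAreaRect((q[:,:2]*1000).astype(np.float32)))
for n,cl in(("scene",cloud(c)),("wrist",p)):
    q=fit(cl,.118,.156,(.487,-.172),.075);print("dish",n,q.min(0),q.max(0))
E
```

```text
[ 0.4876 -0.1697  0.2188] [ 0.04  0.25 -2.14] [-1.e-04  1.e-04 -1.e+00] 24.85
274 96
units [ 0.00185848 -0.04832366  0.01632093] 167.76412543566107
lid 5577 0.07635456970746354 ((485.6123962402344, -172.91246032714844), (114.25093078613281, 171.81314086914062), 77.8980712890625)
bar 7838 ((474.1489562988281, -169.37155151367188), (96.56470489501953, 37.609066009521484), 1.4720487594604492)
lid sc 1638 0.07708510373567218 ((487.54437255859375, -172.21339416503906), (115.50052642822266, 177.1374053955078), 78.11663055419922)
dish scene [ 0.42522132 -0.22758103  0.13140809] [ 0.54774366 -0.11040934  0.15587914]
dish wrist [ 0.4256562  -0.23030926  0.13349802] [ 0.53928253 -0.11086806  0.15588576]
```

View pics/l3.png

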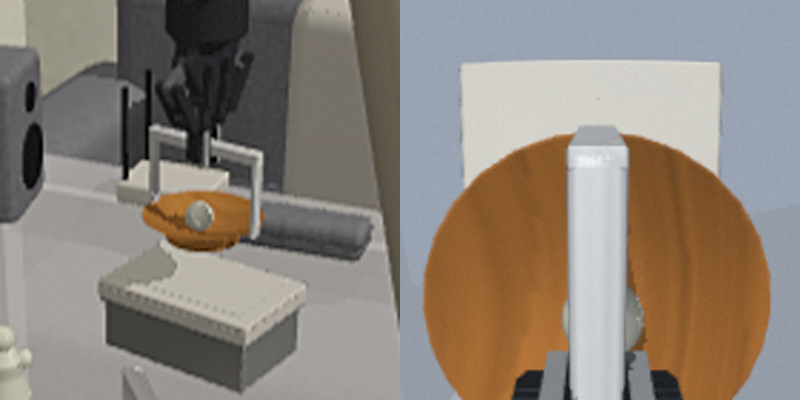

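The dish is centred over the lid and the bar runs along it. The lid top reads 0.0764, so it is home. The ball is in the middle. I make a small 2 mm trim and settle.

Request:
move_arm:
  motion:
    - [[0, -0.004, 0], [0, 0, 0]]
    - [[0, -0.008, 0], [0, 0, 0]]
    - [[0, -0.01, 0], [0, 0, 0]]
    - [[0, -0.01, 0], [0, 0, 0]]
    - [[0, -0.008, 0], [0, 0, 0]]
    - [[0, -0.004, 0], [0, 0, 0]]
    - [[0, 0, 0], [0, 0, 0]]
    - [[0, 0, 0], [0, 0, 0]]
    - [[0, 0, 0], [0, 0, 0]]
    - [[0, 0, 0], [0, 0, 0]]
    - [[0, 0, 0], [0, 0, 0]]
    - [[0, 0, 0], [0, 0, 0]]
    - [[0, 0, 0], [0, 0, 0]]
    - [[0, 0, 0], [0, 0, 0]]
    - [[0, 0, 0], [0, 0, 0]]
    - [[0, 0, 0], [0, 0, 0]]
    - [[0, 0, 0], [0, 0, 0]]
    - [[0, 0, 0], [0, 0, 0]]
    - [[0, 0, 0], [0, 0, 0]]
    - [[0, 0, 0], [0, 0, 0]]

```text
time_s: 27.05
position: [0.4871, -0.1718, 0.2188]
tool_rot: [[-0.977, 0.212, -0.0], [0.212, 0.977, 0.0], [0.0, -0.0, -1.0]]
ft_force: [-0.2, 0.6, -3.2]
grip_width: 0.0108
gripper_force: 58.4
```

```bash
python3 chk.py l4; python3 -c "
from rig import env
print(env.close_job())"
```

```text
[ 0.4871 -0.1718  0.2188] [-0.16  0.55 -3.2 ] [-0.  0. -1.] 27.05
274 96
the job is handed in; nothing more can be done
None
```

The job is handed in at about 27 s: the lid is fully home, and the dish is held level and centred about 50 mm above it, turned 73° so its bar runs along the box. The ball was in the middle at the last look, just before a final 2 mm trim.

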